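# Feel along the sprung pads of a hold-down bar

### The job

Check the pads of the paper machine's hold-down bar that lies on the bench: starting at the pad next to the bar's narrow tongue, run your fingertips lightly along the whole row to the pad at the square end, in one stroke and without coming off the pads on the way, so that each pad in turn visibly dips by a few millimetres but none is driven down to its stop. Then lift clear so that all the pads spring back up. Do not grip or lift the bar or push it out of its place, and leave everything else on the bench alone.

Things in the scene. Friction and masses are not known exactly. Their poses are not given: they have to be found in the camera images.
- bar: Loose steel channel on a rubber sole (about 1.7 kg) lying on the bench, 190 mm long, 52 wide, 28 high. Origin on its underside below pad 3. Its x axis runs along the row of pads, away from the tongue; z up. A flat tongue (26 mm wide, to 149 mm from the origin) sticks out at its -x end; the +x end is a square wall. Five black sprung pads stand in a row at x = -68, -34, 0, 34, 68 mm.
- tongue_end (a point): Tip of the bar's tongue, 6 mm above the bench.
- pad1_top (a point): Centre of the top of pad 1 (next to the tongue), 44 mm above the bench when up; it sinks with the pad. Pads stand 34 mm apart, 30 wide; a pad's middle 10 mm is flat, then it ramps down at 17 degrees either way, beside the next pad's ramp, to 6 mm below the top, so a tip 2 to 5 mm deep slides from pad to pad. Shut fingers press one pad or, between pads, two; open fingers may press several.
- pad1 (a joint): How far pad 1 is pressed down, in m: 0 up, 0.008 on its stop. A spring brings it back: about 1 N to start it, 2.3 N at 3 mm, 4.5 N on the stop.
- pad2_top (a point): Centre of the top of pad 2, 44 mm above the bench when up; it sinks with the pad. Pads stand 34 mm apart, 30 wide; a pad's middle 10 mm is flat, then it ramps down at 17 degrees either way, beside the next pad's ramp, to 6 mm below the top, so a tip 2 to 5 mm deep slides from pad to pad. Shut fingers press one pad or, between pads, two; open fingers may press several.
- pad2 (a joint): How far pad 2 is pressed down, in m: 0 up, 0.008 on its stop. A spring brings it back: about 1 N to start it, 2.3 N at 3 mm, 4.5 N on the stop.
- pad3_top (a point): Centre of the top of pad 3, 44 mm above the bench when up; it sinks with the pad. Pads stand 34 mm apart, 30 wide; a pad's middle 10 mm is flat, then it ramps down at 17 degrees either way, beside the next pad's ramp, to 6 mm below the top, so a tip 2 to 5 mm deep slides from pad to pad. Shut fingers press one pad or, between pads, two; open fingers may press several.
- pad3 (a joint): How far pad 3 is pressed down, in m: 0 up, 0.008 on its stop. A spring brings it back: about 1 N to start it, 2.3 N at 3 mm, 4.5 N on the stop.
- pad4_top (a point): Centre of the top of pad 4, 44 mm above the bench when up; it sinks with the pad. Pads stand 34 mm apart, 30 wide; a pad's middle 10 mm is flat, then it ramps down at 17 degrees either way, beside the next pad's ramp, to 6 mm below the top, so a tip 2 to 5 mm deep slides from pad to pad. Shut fingers press one pad or, between pads, two; open fingers may press several.
- pad4 (a joint): How far pad 4 is pressed down, in m: 0 up, 0.008 on its stop. A spring brings it back: about 1 N to start it, 2.3 N at 3 mm, 4.5 N on the stop.
- pad5_top (a point): Centre of the top of pad 5 (next to the square end), 44 mm above the bench when up; it sinks with the pad. Pads stand 34 mm apart, 30 wide; a pad's middle 10 mm is flat, then it ramps down at 17 degrees either way, beside the next pad's ramp, to 6 mm below the top, so a tip 2 to 5 mm deep slides from pad to pad. Shut fingers press one pad or, between pads, two; open fingers may press several.
- pad5 (a joint): How far pad 5 is pressed down, in m: 0 up, 0.008 on its stop. A spring brings it back: about 1 N to start it, 2.3 N at 3 mm, 4.5 N on the stop.
- tape_roll: Paper tape roll lying flat, 76 mm across, 24 mm high; origin at the centre of its underside. Leave alone.
- glue_jar: Small white jar, 42 mm across, 52 mm high; origin at the centre of its underside. Leave alone.
- screwdriver: Screwdriver lying flat, 170 mm long, under 35 mm high, along its own x. Leave alone.
- punch_block: Dark steel block, 50 x 30 x 30 mm; origin at the centre of its underside. Leave alone.
- mug: White mug, 76 mm across, 90 mm high; origin at the centre of its underside. Leave alone.
- staple_box: Cardboard box, 100 x 60 x 45 mm; origin at the centre of its underside. Leave alone.
- wrench: Wrench lying flat, 160 mm long. Leave alone.

How it is judged (in metres and radians):
On the way, in this order (a step that is already met when the one before it is completed fails the run):
1. pad 1 dips by at least 1.5 mm (the pad next to the tongue) (value of joint pad1 above 0.0015 m), for 0.05 s.
2. pad 2 dips by at least 1.5 mm (value of joint pad2 above 0.0015 m), for 0.05 s.
3. pad 3 dips by at least 1.5 mm (value of joint pad3 above 0.0015 m), for 0.05 s.
4. pad 4 dips by at least 1.5 mm (value of joint pad4 above 0.0015 m), for 0.05 s.
5. pad 5 dips by at least 1.5 mm (value of joint pad5 above 0.0015 m), for 0.05 s.
At the end, for the whole second after the job is handed in: All five pads are up again (within 1 mm), the bar lies at rest where it was (origin within 15 mm, tongue within 20 mm, flat), and nothing else on the bench has moved by more than 20 mm (value of joint each of pad1, pad2, pad3, pad4, pad5 below 0.001 m and distance of bar from where it was at the start of the episode below 0.015 m and distance of each of tongue_end, tape_roll, glue_jar, screwdriver, punch_block, mug, staple_box, wrench from where it was at the start of the episode below 0.02 m and angle between bar's own z axis and vertical below 0.05 rad and linear speed of bar below 0.01 m/s); the robot touches nothing.
It fails at once if a pad is pressed down onto its stop (more than 7 mm) (value of joint any of pad1, pad2, pad3, pad4, pad5 above 0.007 m).
It fails at once if the bar is lifted, tipped or pushed out of its place (origin more than 15 mm or tongue more than 20 mm) (distance of bar from where it was at the start of the episode above 0.015 m or distance of tongue_end from where it was at the start of the episode above 0.02 m or height (world z) of bar above 0.006 m or angle between bar's own z axis and vertical above 0.08 rad).
It fails at once if the fingertips come off the pads part-way along the row (low over the row between pads 1 and 5, with no pad pressed) (x of the grasp point in the frame of bar between -0.048 and 0.048 m and y of the grasp point in the frame of bar between -0.03 and 0.03 m and z of the grasp point in the frame of bar below 0.093 m and value of joint each of pad1, pad2, pad3, pad4, pad5 below 0.0003 m).
It fails at once if something else on the bench is moved by more than 20 mm (distance of any of tape_roll, glue_jar, screwdriver, punch_block, mug, staple_box, wrench from where it was at the start of the episode above 0.02 m).
It also fails if it takes over 40 s, if anything falls off the work surface, if the arm or the gripper's body presses on something with over 40 N, if the wrist force passes 120 N, or if a joint passes its speed limit or range.

### The arm

A 6-joint arm with a two-finger parallel gripper is mounted at the origin on the work surface. World frame = base frame: x ahead of the robot, y to its left, z up, the work surface at z = 0. Lengths are in m, angles in degrees, forces in N, time in s.
With the tool pointing down it reaches from about 0.3 to 0.75 m from the base axis. Payload 8.5 kg.
Tool frame: the origin (TCP) lies between the finger pads; the fingertips stand env.finger_overhang ahead of it and the grasp point (between the pads) lies 2 mm behind it (env.finger_overhang is the distance from the TCP to the fingertips, in m); z points along the fingers, y is the line along which they close (so a half turn about z gives the same grasp; the last joint's range is limited). The gripper opens to 85 mm and grips with 20 to 120 N. Pads are 22 mm wide; open, the fingers measure 114 mm over their backs; the gripper's body (76 mm by 85 mm) begins 54 mm behind the grasp point. The pads swing forward as they close: fully open they stand 13 mm farther back than shut.
Start: joints at [58.711, 21.807, 74.336, -0, 83.858, -12.336], TCP at [0.179, 0.52, 0.248] pointing down, gripper open.
Joint ranges: [-178.18, 178.18], [-50.72, 133.34], [12.68, 142.11], [-81.47, 261.47], [9.98, 163.14], [-165.26, 165.26]. Speed limits (degrees/s): [136.94, 136.94, 180, 180, 180, 180].

### API

Orientations are given as a 3x3 rotation matrix whose columns are the frame's x, y, z axes.
In Python, from rig import env gives the robot as it stands. The module is installed in compiled form; this text tells all that it offers.
- The arm moves only by the tool jog_arm, never from a script. Its arguments are lists of equal length, an entry for each row: "hand": the finger opening in m, from 0 to 0.0854; "travel": the shift along the world's x, y, z in m, a list of three; "yaw": the turn about the world's z in rad. A call has exactly 5 rows; each row shifts and turns the commanded pose from where the row before left it; what a row does not reach is not made up. A row lasts 1/8 s, in which the tool goes at most 62.5 mm and 10.7 degrees, less where a joint would pass 70% of its speed; a pose out of reach is approached as far as the arm can. A call is refused whole if a number of a shift passes 0.0625 or a number of a turn 0.188, either way. A call with a gripper value outside its range is refused whole. The fingers move at their own pace and stop on an object; "grip_force" is the grip in N (left out, the last holds). Time passes only in rows, so rows that do not move let the fingers close, or fill a call up. It gives the time, the measured TCP pose, the force, the opening and the grip force at its end, in the units of the state.
- env.observe(): the state, without advancing time (a new reading comes with each control period).
- env.get_image(name): name is "scene" or "top"; returns the picture (384x512x3 uint8, red, green, blue); there is no depth.
- env.calibration(name): a dict with "fx", "fy", "cx", "cy" (pixels), "position" and "rotation" of the camera in the world. Camera axes: x right, y down, z forward; pixel columns grow to the right and rows downward; lengths in m; the calibration is good to about 2 mm. A picture is of the moment at which its call begins. calibration takes no time and is no camera call.
- env.close_job(): hands the job in; it is judged then, once.
The state is a dict: "time_s": time; "q": joint angles; "qvel": joint speeds; "joint_efforts": joint torques, N m; "position": TCP position; "tool_rot": TCP orientation; "ft_force": force on the tool from outside, world axes, zero at the start; "wrist_torque": the same for the moment, N m; "grip_width": finger opening in m; "gripper_force": force on a finger pad.
Only numpy, scipy, OpenCV 4.12 (cv2) and the standard library are available. Lean on these libraries where they do the work, as an engineer would, in place of code of your own. Each camera call takes 0.05 s, during which the arm holds its last target. There are 200 camera calls.

## Working session

There is one attempt and no reset: what is moved stays moved. The work goes in short steps, Python scripts to look and compute and a tool call to move; the robot and the scene stay as the last step left them, time stands still between calls to the robot, and variables do not carry over. Pictures are saved under pics/ and viewed, at most 10 in all, crops included, and the job is handed in when it is done.

Besides the shell and the picture viewer there is one more tool, called after "Emit:" as a command line: name --pt "numbers of a row" for each row, then --argument value for the rest. jog_arm: Moves the arm, as the interface text tells. Its arguments: {"type":"object","properties":{"hand":{"type":"array"},"travel":{"type":"array"},"yaw":{"type":"array"},"grip_force":{"type":"number"}},"required":["hand","travel","yaw"]}

```bash
mkdir -p pics; python3 - <<'E'
from rig import env
import cv2
for n in("top","scene"):
    cv2.imwrite(f"pics/{n}0.png",env.get_image(n)[:,:,::-1]); print(n,env.calibration(n))
s=env.observe();print(env.finger_overhang,s["position"],s["tool_rot"],s["grip_width"],s["time_s"])
E
```

```text
top {'fx': 422.67612902348367, 'fy': 422.67612902348367, 'cx': 253.18356233705651, 'cy': 192.10561900964788, 'position': array([ 0.25858917, -0.02124218,  1.45512694]), 'rotation': array([[ 0.03070555, -0.98473866,  0.17130947],
       [-0.99952654, -0.03058829,  0.00332463],
       [ 0.00196618, -0.17133044, -0.98521166]])}
scene {'fx': 481.3769978236378, 'fy': 481.3769978236378, 'cx': 263.8510912451028, 'cy': 185.73525927527425, 'position': array([0.95993326, 0.6741801 , 0.94491433]), 'rotation': array([[-0.80849064,  0.44151326, -0.38911301],
       [ 0.58834838,  0.59093429, -0.55194461],
       [-0.01375064, -0.67517606, -0.73752845]])}
0.017 [0.17851514 0.51995369 0.24777008] [[-9.45789190e-01  3.24780457e-01 -6.79842605e-04]
 [ 3.24781056e-01  9.45788531e-01 -1.14876593e-03]
 [ 2.69890614e-04 -1.30729040e-03 -9.99999109e-01]] 0.08582194047123447 0.1
```

View pics/top0.png

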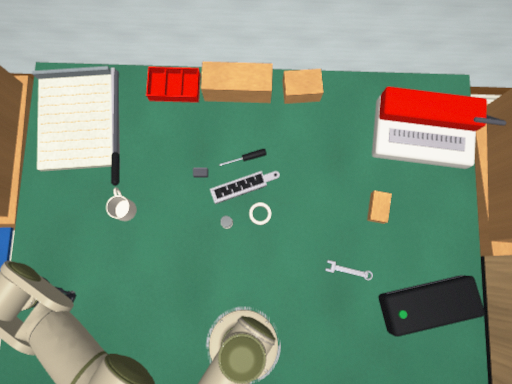

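View pics/scene0.png

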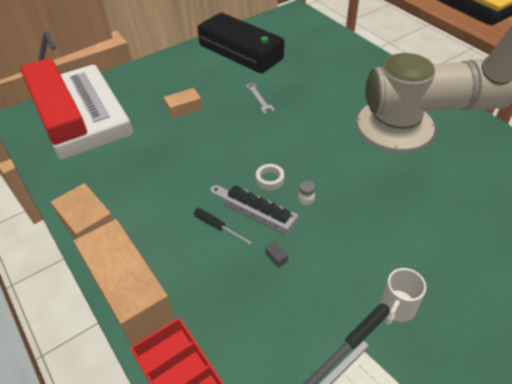

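Top view: the bar's tongue tip is at about (279,175) and its square end at (211,195). The screwdriver and block lie above it, with the tape and jar below. I'll enlarge both views.

```bash
python3 - <<'E'
import cv2
a=cv2.imread("pics/top0.png")[155:225,195:295];b=cv2.imread("pics/scene0.png")[170:245,195:320]
cv2.imwrite("pics/tc.png",cv2.resize(a,None,fx=8,fy=8,interpolation=cv2.INTER_CUBIC))
cv2.imwrite("pics/sc.png",cv2.resize(b,None,fx=6.4,fy=6.4,interpolation=cv2.INTER_CUBIC))
E
```

```text
(no output)
```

View pics/tc.png

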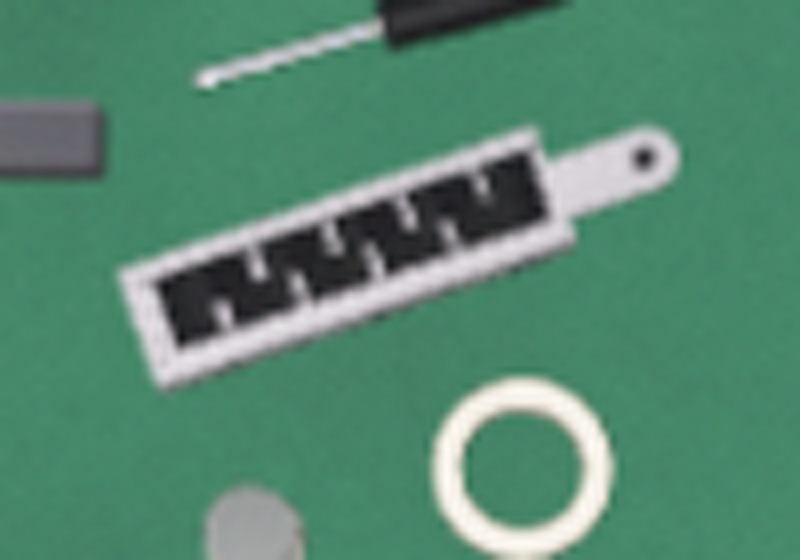

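View pics/sc.png

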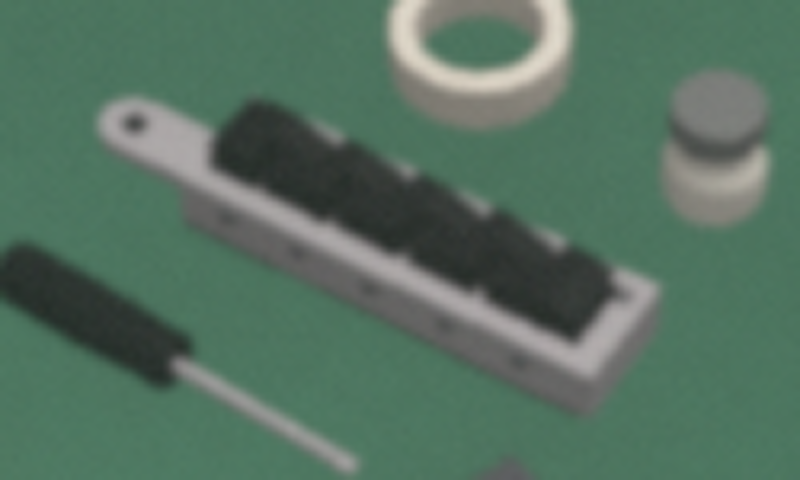

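The crops show the rim corners clearly. In the top crop they are (122,270), (158,385), (533,128) and (575,235). In the scene crop they are (660,288), (590,375), (590,412) and (185,222). I'll fit the bar pose to both views.

```bash
cat > fit.py <<'E'
from rig import env
import numpy as np
from scipy.optimize import least_squares
def proj(n,P):
    c=env.calibration(n);p=(np.asarray(P)-c["position"])@c["rotation"]
    return np.c_[c["fx"]*p[:,0]/p[:,2]+c["cx"],c["fy"]*p[:,1]/p[:,2]+c["cy"]]
def world(v,L):
    L=np.asarray(L);c,s=np.cos(v[2]),np.sin(v[2])
    return np.c_[v[0]+c*L[:,0]-s*L[:,1],v[1]+s*L[:,0]+c*L[:,1],L[:,2]]
E
python3 - <<'E'
from fit import *
T=[(122,270,95,-26,28),(158,383,95,26,28),(533,128,-95,-26,28),(573,233,-95,26,28)]
S=[(660,288,95,26,28),(590,375,95,-26,28),(590,412,95,-26,0),(185,222,-95,-26,0)]
T=np.array(T,float);S=np.array(S,float)
tp=(T[:,:2]+.5)/8-.5+[195,155];sp=(S[:,:2]+.5)/6.4-.5+[195,170]
def r(v,w=(1,1)): return np.r_[w[0]*(proj("top",world(v,T[:,2:]/1e3))-tp).ravel(),w[1]*(proj("scene",world(v,S[:,2:]/1e3))-sp).ravel()]
for w in((1,0),(0,1),(1,1)):
    o=least_squares(r,[.6,0,1.8],args=(w,));print(w,o.x,np.degrees(o.x[2]));print(r(o.x).round(1))
v=o.x
print(world(v,[[x/1e3,0,.044] for x in(-90,-68,-34,0,34,68,90)]))
q=[[-.149,0,.006],[-.149,0,.028],[-.068,0,.044],[.068,0,.044]]
print((proj("top",world(v,q))-[195,155])*8,(proj("scene",world(v,q))-[195,170])*6.4)
E
```

```text
(1, 0) [0.52573621 0.03644172 1.94716341] 111.56424561400932
[-0.5  0.1 -0.1  0.1  0.2 -0.5  0.4  0.3 -0.1  0.2  0.   1.  -0.2  2.3
 -0.6  0.5]
(0, 1) [0.52347187 0.03415319 1.94827188] 111.62775582739037
[ 0.2  0.8  0.6  0.8  0.8  0.2  1.   0.9  0.1 -0.9  0.2 -0.  -0.   1.2
 -0.3 -0.4]
(1, 1) [0.52453484 0.03521482 1.95135043] 111.80414383006286
[-0.1  0.6  0.4  0.5  0.5 -0.2  0.7  0.5  0.  -0.5  0.3  0.4  0.   1.6
 -0.5  0.1]
[[ 0.55796399 -0.04834649  0.044     ]
 [ 0.54979242 -0.02792039  0.044     ]
 [ 0.53716363  0.00364721  0.044     ]
 [ 0.52453484  0.03521482  0.044     ]
 [ 0.51190605  0.06678242  0.044     ]
 [ 0.49927726  0.09835003  0.044     ]
 [ 0.49110569  0.11877613  0.044     ]]
[[668.15432824 147.21101012]
 [671.26183319 136.26576177]
 [495.62171666 191.68779635]
 [194.08538765 299.43319162]] [[107.79504988 117.20139491]
 [102.7416657   80.89781508]
 [264.94532102 131.97732563]
 [562.75112365 272.08269311]]
```

Emit:
jog_arm --hand '[0, 0, 0, 0, 0]' --pt "0.0248 -0.0366 0" --pt "0.0248 -0.0366 0" --pt "0.0248 -0.0366 0" --pt "0.0248 -0.0366 0" --pt "0.0248 -0.0366 0" --yaw '[-0.0573, -0.0573, -0.0573, -0.0573, -0.0573]'

```text
time_s: 0.72
position: [0.3031, 0.3359, 0.2481]
tool_rot: [[-0.814, 0.58, -0.0], [0.58, 0.814, -0.0], [0.0, -0.0, -1.0]]
ft_force: [0.9, 0.2, 0.4]
grip_width: 0.0002
gripper_force: 0.0
```

Emit:
jog_arm --hand '[0, 0, 0, 0, 0]' --pt "0.0248 -0.0366 0" --pt "0.0248 -0.0366 0" --pt "0.0248 -0.0366 0" --pt "0.0248 -0.0366 0" --pt "0.0248 -0.0366 0" --yaw '[-0.0573, -0.0573, -0.0573, -0.0573, -0.0573]'

```text
time_s: 1.35
position: [0.4271, 0.1528, 0.2481]
tool_rot: [[-0.617, 0.787, -0.0], [0.787, 0.617, -0.0], [0.0, -0.0, -1.0]]
ft_force: [0.4, -0.3, 0.1]
grip_width: 0.0001
gripper_force: 0.0
```

Emit:
jog_arm --hand '[0, 0, 0, 0, 0]' --pt "0.0248 -0.0366 0" --pt "0.0248 -0.0366 0" --pt "0.0248 -0.0366 0" --pt "0.0248 -0.0366 0" --pt "0.0248 -0.0366 0" --yaw '[-0.0573, -0.0573, -0.0573, -0.0573, -0.0573]'

```text
time_s: 1.98
position: [0.5512, -0.0301, 0.248]
tool_rot: [[-0.369, 0.929, -0.001], [0.929, 0.369, 0.0], [0.0, -0.001, -1.0]]
ft_force: [0.8, 0.4, -0.3]
grip_width: 0.0002
gripper_force: 0.0
```

Emit:
jog_arm --hand '[0, 0, 0, 0, 0]' --pt "0 0 -0.05" --pt "0 0 -0.05" --pt "0 0 -0.04" --pt "0 0 -0.025" --pt "-0.0005 0 -0.01" --yaw '[0, 0, 0, 0, 0]'

```text
time_s: 2.6
position: [0.5495, -0.0287, 0.0718]
tool_rot: [[-0.371, 0.928, -0.003], [0.928, 0.371, 0.001], [0.002, -0.002, -1.0]]
ft_force: [0.6, -0.4, 0.2]
grip_width: 0.0
gripper_force: 0.0
```

```bash
python3 - <<'E'
from rig import env
import cv2,numpy as np
a=env.get_image("top")[150:220,190:290,::-1];b=env.get_image("scene")[130:230,190:320,::-1]
a=cv2.resize(a,(572,400),interpolation=cv2.INTER_CUBIC);b=cv2.resize(b,(520,400),interpolation=cv2.INTER_CUBIC)
cv2.imwrite("pics/c1.png",cv2.resize(np.hstack([a,b]),(800,293)))
s=env.observe();print(s["position"],s["ft_force"],s["time_s"])
E
```

```text
[ 0.54987624 -0.02878507  0.0727879 ] [0.12012562 0.36607448 0.83808268] 2.7
```

View pics/c1.png

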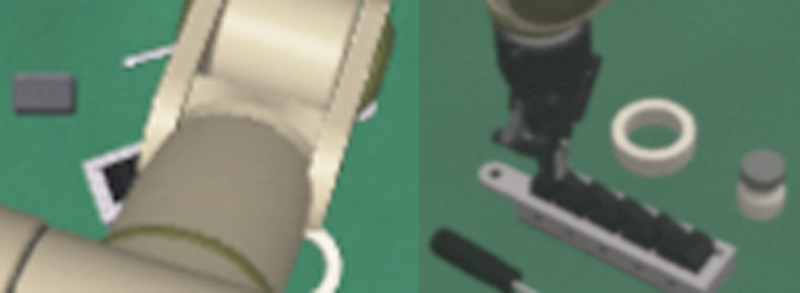

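In the scene half the shut fingers stand just above pad 1, at about (557,175), and clear of the tape and jar. I'll go down in small steps.

Emit:
jog_arm --hand '[0, 0, 0, 0, 0]' --pt "0 0 -0.005" --pt "0 0 -0.005" --pt "0 0 -0.001" --pt "0 0 0" --pt "0 0 0" --yaw '[0, 0, 0, 0, 0]'

```text
time_s: 3.32
position: [0.5502, -0.0288, 0.0625]
tool_rot: [[-0.371, 0.928, 0.0], [0.928, 0.371, -0.0], [-0.0, 0.0, -1.0]]
ft_force: [-0.0, 0.2, -0.9]
grip_width: -0.0001
gripper_force: 0.0
```

```bash
cat > ft.py <<'E'
from rig import env
import numpy as np
f=[];p=[]
for i in range(6):
    env.get_image("top");s=env.observe();f.append(s["ft_force"]);p.append(s["position"])
print(np.mean(p,0).round(4),np.mean(f,0).round(2),np.std(f,0).round(2),s["time_s"])
E
python3 ft.py
```

```text
[ 0.5502 -0.0288  0.0624] [ 0.5  -0.08 -0.1 ] [0.73 0.51 0.31] 3.625
```

Emit:
jog_arm --hand '[0, 0, 0, 0, 0]' --pt "0 0 -0.001" --pt "0 0 -0.001" --pt "0 0 0" --pt "0 0 0" --pt "0 0 0" --yaw '[0, 0, 0, 0, 0]'

```text
time_s: 4.25
position: [0.5502, -0.0288, 0.0604]
tool_rot: [[-0.371, 0.928, 0.0], [0.928, 0.371, -0.0], [-0.0, 0.0, -1.0]]
ft_force: [-0.2, 0.5, 1.3]
grip_width: 0.0
gripper_force: 0.6
```

```bash
python3 ft.py
```

```text
[ 0.5502 -0.0288  0.0604] [0.18 0.05 0.96] [0.43 0.32 0.5 ] 4.55
```

Emit:
jog_arm --hand '[0, 0, 0, 0, 0]' --pt "0 0 -0.001" --pt "0 0 -0.001" --pt "0 0 -0.001" --pt "0 0 0" --pt "0 0 0" --yaw '[0, 0, 0, 0, 0]'

```text
time_s: 5.18
position: [0.5502, -0.0289, 0.0574]
tool_rot: [[-0.371, 0.928, 0.0], [0.928, 0.371, -0.0], [-0.0, 0.0, -1.0]]
ft_force: [-1.0, 0.1, 2.9]
grip_width: 0.0001
gripper_force: 1.2
```

```bash
python3 ft.py
```

```text
[ 0.5502 -0.0288  0.0574] [-0.32  0.16  2.56] [0.42 0.18 0.73] 5.475
```

The force is 2.6 N, which puts pad 1 about 3.5 mm down. Starting the stroke.

Emit:
jog_arm --hand '[0, 0, 0, 0, 0]' --pt "-0.00205 0.00513 0" --pt "-0.00205 0.00513 0" --pt "-0.00205 0.00513 0" --pt "-0.00205 0.00513 0" --pt "-0.00205 0.00513 0" --yaw '[0, 0, 0, 0, 0]'

```text
time_s: 6.1
position: [0.5396, -0.0027, 0.0573]
tool_rot: [[-0.371, 0.928, -0.0], [0.928, 0.371, 0.0], [0.0, -0.0, -1.0]]
ft_force: [0.4, -0.9, 2.9]
grip_width: -0.0001
gripper_force: 1.3
```

```bash
python3 ft.py
```

```text
[ 0.5395 -0.0026  0.0572] [-0.56  0.76  2.71] [0.3  0.24 0.5 ] 6.4
```

Emit:
jog_arm --hand '[0, 0, 0, 0, 0]' --pt "-0.00205 0.00513 0" --pt "-0.00205 0.00513 0" --pt "-0.00205 0.00513 0" --pt "-0.00205 0.00513 0" --pt "-0.00205 0.00513 0" --yaw '[0, 0, 0, 0, 0]'

```text
time_s: 7.02
position: [0.5296, 0.0228, 0.0574]
tool_rot: [[-0.371, 0.928, 0.0], [0.928, 0.371, -0.0], [-0.0, 0.0, -1.0]]
ft_force: [0.4, -2.2, 3.7]
grip_width: -0.0
gripper_force: 1.6
```

Emit:
jog_arm --hand '[0, 0, 0, 0, 0]' --pt "-0.00205 0.00513 0" --pt "-0.00205 0.00513 0" --pt "-0.00205 0.00513 0" --pt "-0.00205 0.00513 0" --pt "-0.00205 0.00513 0" --yaw '[0, 0, 0, 0, 0]'

```text
time_s: 7.65
position: [0.5194, 0.0484, 0.0574]
tool_rot: [[-0.371, 0.928, 0.0], [0.928, 0.371, -0.0], [-0.0, 0.0, -1.0]]
ft_force: [0.9, -1.4, 3.1]
grip_width: 0.0002
gripper_force: 1.9
```

```bash
python3 ft.py
```

```text
[0.5192 0.0486 0.0573] [-0.    1.45  3.51] [0.44 1.21 0.45] 7.95
```

Emit:
jog_arm --hand '[0, 0, 0, 0, 0]' --pt "-0.00205 0.00513 0" --pt "-0.00205 0.00513 0" --pt "-0.00205 0.00513 0" --pt "-0.00205 0.00513 0" --pt "-0.00205 0.00513 0" --yaw '[0, 0, 0, 0, 0]'

```text
time_s: 8.57
position: [0.509, 0.0741, 0.0573]
tool_rot: [[-0.372, 0.928, 0.0], [0.928, 0.372, -0.0], [-0.0, 0.0, -1.0]]
ft_force: [1.6, -1.7, 2.7]
grip_width: -0.0002
gripper_force: 1.9
```

Emit:
jog_arm --hand '[0, 0, 0, 0, 0]' --pt "-0.00205 0.00513 0" --pt "-0.00205 0.00513 0" --pt "-0.00205 0.00513 0" --pt "-0.00205 0.00513 0" --pt "-0.00205 0.00513 0" --yaw '[0, 0, 0, 0, 0]'

```text
time_s: 9.2
position: [0.4986, 0.0998, 0.0572]
tool_rot: [[-0.371, 0.928, -0.0], [0.928, 0.371, 0.0], [0.0, -0.0, -1.0]]
ft_force: [-0.1, -0.6, 1.7]
grip_width: 0.0001
gripper_force: 1.2
```

```bash
python3 ft.py
```

```text
[0.4985 0.0999 0.0572] [-0.84  0.81  2.48] [0.77 0.35 0.45] 9.5
```

At pad 5 the force is 2.5 N, so it is about 3.5 mm down. I'll lift clear.

Emit:
jog_arm --hand '[0, 0, 0, 0, 0]' --pt "0 0 0.005" --pt "0 0 0.015" --pt "0 0 0.04" --pt "0 0 0.05" --pt "0 0 0.05" --yaw '[0, 0, 0, 0, 0]'

```text
time_s: 10.12
position: [0.4985, 0.0992, 0.219]
tool_rot: [[-0.371, 0.929, -0.001], [0.929, 0.371, -0.0], [0.0, -0.001, -1.0]]
ft_force: [0.7, -0.3, -0.5]
grip_width: -0.0001
gripper_force: 0.0
```

Emit:
jog_arm --hand '[0, 0, 0, 0, 0]' --pt "0 0.05 0.02" --pt "-0.02 0.05 0" --pt "-0.03 0.05 0" --pt "-0.03 0.05 0" --pt "0 0 0" --yaw '[0, 0, 0, 0, 0]'

```text
time_s: 10.75
position: [0.4167, 0.3018, 0.2375]
tool_rot: [[-0.376, 0.927, -0.0], [0.927, 0.376, 0.0], [0.0, -0.0, -1.0]]
ft_force: [-0.2, -0.9, -0.3]
grip_width: 0.0
gripper_force: 0.0
```

```bash
python3 - <<'E'
from rig import env
import cv2,numpy as np
a=env.get_image("top")[:,:,::-1]
cv2.imwrite("pics/t2.png",a)
s=env.observe();print(s["position"],s["ft_force"],s["time_s"])
E
```

```text
[0.41798343 0.30032258 0.23741777] [-0.29174796 -1.10079598  0.90163798] 10.8
```

View pics/t2.png

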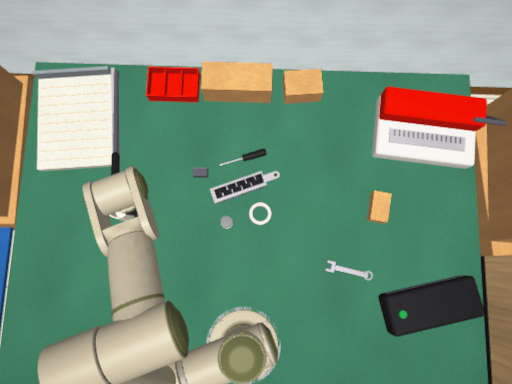

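The bar is unmoved, still running from (211,195) to (279,175). The objects around it are where they were, and the arm is well clear of it, so I'll hand in the job.

```bash
python3 -c "
from rig import env
print(env.close_job())"
```

```text
the job is handed in; nothing more can be done
None
```

I ran the shut fingertips along all five pads in one stroke, from the tongue to the square end, at about 3.5 mm depth judging by the contact force, then lifted clear and handed in the job; the last picture shows the bar and its neighbours unmoved, but no verdict came back.

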